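Tighten the hold-down of the sand-coloured radio

TASK

Secure the sand-coloured radio set (the one with the orange carrying handle): grip the black thumbscrew on its tray from above and turn it clockwise, so that its steel claw swings over the set's foot up to the red pin, and on until the drag clutch slips. Stop at this first slip, with the thumbscrew some 10 to 30 degrees ahead of its stopped claw and no further, and let go. Leave the grey set's claw as it is.

Things in the scene. Friction and masses are not known exactly. Their poses are not given: they have to be found in the camera images.
- sand_screw_grip (a point): Grip point of the sand set's thumbscrew, on its vertical axis, 73 mm above the table: a black upright blade 46 long, 12 thick, from 26 mm below this point to 14 above. Site x: along the blade, to its white-lined end; z up; turns with the blade. Below: a 26 mm disc, the claw. The set (72 mm high, handle to 104) stands 85 mm beyond the axis. Its tray may be left or right, turned up to 12 deg.
- sand_claw (a joint): Angle (rad) of the sand set's steel claw about the screw's axis; grows clockwise seen from above. Starts at 0.05 to 0.55; 1.15 is home: the claw (a plain bar 62 mm long) points squarely at the set and meets the red pin on the set's foot. Until then it turns together with the thumbscrew (drag 0.03 N m) and stays where it is left.
- sand_screw (a joint): Slip (rad) of the sand set's thumbscrew relative to its claw: 0 at the start, the white-lined end right above the claw; grows as the thumbscrew turns clockwise ahead of the claw. A dry clutch couples them and slips, smoothly and without springing back, at 0.15 N m, so only once the claw is home. Wanted at the end: 0.05 to 0.65.
- grey_claw_tip (a point): Tip of the steel claw of the other, grey set (black handle), on the claw's top, 40 mm above the table, 60 mm from that screw's axis. Its tray, claw and black thumbscrew look the same. Its claw also stands part-way open and is to be left as it is.

How it is judged:
By the outcome, as a careful person would: the job done as asked, in the order asked, and still so for the second after the job is handed in, with the robot touching nothing.
It also fails if it takes over 38 s, if anything falls off the work surface, if the arm or the gripper's body presses on something with over 40 N, if the wrist force passes 120 N, or if a joint passes its speed limit or range.

ROBOT

A 7-joint arm with a two-finger parallel gripper is mounted at the origin on the work surface. World frame = base frame: x ahead of the robot, y to its left, z up, the work surface at z = 0. Lengths are in mm, angles in rad, forces in N, time in s.
With the tool pointing down it reaches from about 400 to 875 mm from the base axis. Payload 6.5 kg.
Tool frame: the origin (TCP) lies at the centre of the arm's flange, where the gripper is bolted on; the fingertips stand 166 mm ahead of it and the grasp point (between the pads) lies 147 mm ahead of it; z points along the fingers, y is the line along which they close (so a half turn about z gives the same grasp; the last joint's range is limited). The gripper opens to 88 mm and grips with 3 to 60 N. Pads are 18 mm wide; open, the fingers measure 123 mm over their backs; the gripper's body (75 mm by 187 mm) begins 45 mm behind the grasp point.
Start: joints at [-1.234, 0.536, -0.004, 1.538, 0.003, 1.067, -0.071], TCP at [254.787, 597.975, 404.716] pointing down, gripper open.
Joint ranges: [-2.7, 2.7], [-0.37, 2.16], [-1.27, 1.26], [0.24, 2.4], [-1.31, 4.45], [0.19, 1.91], [-2.76, 2.76]. Speed limits (rad/s): [2.39, 2.39, 3.14, 3.14, 3.14, 3.14, 3.14].

INTERFACE

Orientations are given as a 3x3 rotation matrix whose columns are the frame's x, y, z axes.
In Python, from station import ctrl, eyes, workorder gives the robot as it stands.
- The arm moves only by the tool servo_tool, never from a script. Its argument "series" is a list of rows, each a list of 3 entries, a list of its own where there are three numbers: the finger opening in mm, from 0 to 88.1, then the shift along the tool's x, y, z in units of 50 mm (1.0 is 50 mm), then the turn, a rotation vector about the tool's x, y, z in degrees. A call has 1 to 20 rows; each row shifts and turns the commanded pose from where the row before left it, along the tool's axes as they then stand; what a row does not reach is not made up. A row lasts 1/8 s, in which the tool goes at most 62.5 mm and 10.7 degrees, less where a joint would pass 70% of its speed; a pose out of reach is approached as far as the arm can. A call is refused whole if a number of a shift passes 1 or a number of a turn 10.7, either way. A call with a gripper value outside its range is refused whole. The fingers move at their own pace and stop on an object; "newtons" is the grip in N (left out, the last holds). Time passes only in rows, so rows that do not move let the fingers close. It gives the time, the measured TCP pose, the force, the opening and the grip force at its end, in the units of the state.
- ctrl.sense(): the state, without advancing time (a new reading comes with each control period).
- eyes.get_image(name): name is "scene" or "top" or "wrist"; returns a dict with "image" (480x640x3 uint8, red, green, blue), "vertical_fov" (degrees; the focal length in pixels is half the picture's height over the tangent of half this angle, whatever the lens; pixels are square), "cx", "cy" (the principal point, pixels), "xyz" and "attitude" of the camera in the world; the wrist camera has in their place "T_tool_cam" (4x4, takes a point from camera to tool coordinates, whose origin is the TCP and whose axes are the flange's). Camera axes: x right, y down, z forward; pixel columns grow to the right and rows downward; lengths in mm; the calibration is good to about 2 mm. A picture is of the moment at which its call begins: read the wrist's pose just before it. There is no depth.
- workorder.hand_in(): hands the job in; it is judged then, once.
The state is a dict: "clock": time; "qpos": joint angles; "dq": joint speeds; "tau": joint torques, N m; "tool_pos": TCP position; "eef_rot": TCP orientation; "ft_force": force on the tool from outside, world axes, zero at the start; "ft_torque": the same for the moment, N m; "finger_gap": finger opening in mm; "finger_force": force on a finger pad.
Only numpy, scipy, OpenCV 4.12 (cv2) and the standard library are available. Lean on these libraries where they do the work, as an engineer would, in place of code of your own. Each camera call takes 0.05 s, during which the arm holds its last target. There are 200 camera calls.

## Working session

There is one attempt and no reset: what is moved stays moved. The work goes in short steps, Python scripts to look and compute and a tool call to move; the robot and the scene stay as the last step left them, time stands still between calls to the robot, and variables do not carry over. Pictures are saved under pics/ and viewed, at most 10 in all, crops included, and the job is handed in when it is done.

Besides the shell and the picture viewer there is one more tool, called as a command line: name --argument value ..., lists and objects as JSON in quotes. servo_tool: Moves the arm, as the interface text tells. Its arguments: {"type":"object","properties":{"series":{"type":"array","items":{"type":"array"}},"newtons":{"type":"number"}},"required":["series"]}

```bash
mkdir -p pics
cat > h.py <<'E'
import numpy as np,cv2
from station import ctrl,eyes,workorder
def snap(n,f):
    s=ctrl.sense(); d=eyes.get_image(n); cv2.imwrite('pics/'+f,d['image'][:,:,::-1])
    if n=='wrist':
        T=np.array(d['T_tool_cam']);R=np.array(s['eef_rot']);p=np.array(s['tool_pos'])
        d['attitude']=R@T[:3,:3]; d['xyz']=R@T[:3,3]+p
    np.savez('pics/'+f+'.npz',R=d['attitude'],p=d['xyz'],f=240/np.tan(np.radians(d['vertical_fov']/2)),c=[d['cx'],d['cy']])
    return d
def ray(f,u,v,z):
    d=np.load('pics/'+f+'.npz');r=np.array(d['R'])@np.array([(u-d['c'][0])/d['f'],(v-d['c'][1])/d['f'],1]);p=d['p']
    return p+r*(z-p[2])/r[2]
def proj(f,P):
    d=np.load('pics/'+f+'.npz');q=np.array(d['R']).T@(np.array(P)-d['p']);return d['c']+d['f']*q[:2]/q[2]
E
python3 - <<'E'
from h import *
a=snap('top','top.png');b=snap('scene','scene.png')
print(a['xyz'],b['xyz'],ctrl.sense())
E
```

```text
[ 433.80711073   39.97665958 1063.45728412] [1314.90202945 -310.47203049  766.78719707] {'clock': 0.1, 'qpos': array([-1.23419162,  0.53710641, -0.00446574,  1.53872402,  0.00259145,
        1.06730092, -0.07115383]), 'dq': array([-1.16089619e-04, -2.28950834e-03,  6.87502807e-04, -1.10794658e-03,
        2.09124900e-04, -4.22386938e-06, -1.27322815e-03]), 'tau': array([ 2.68754244e-03, -5.72072554e+01,  9.93938930e-01, -2.52227390e+01,
       -5.61486161e-02,  1.35064311e-02,  1.04433207e-05]), 'tool_pos': array([254.66930409, 597.72849169, 403.9354715 ]), 'eef_rot': array([[-9.20018869e-01,  3.91873725e-01, -5.14948080e-04],
       [ 3.91874052e-01,  9.20017740e-01, -1.44389064e-03],
       [-9.20614330e-05, -1.53020142e-03, -9.99998825e-01]]), 'ft_force': array([-0.5413225 ,  0.08898288, -0.4280361 ]), 'ft_torque': array([-0.01695586,  0.04573725,  0.02867686]), 'finger_force': 0.0, 'finger_gap': 88.16864472191811}
```

View pics/top.png

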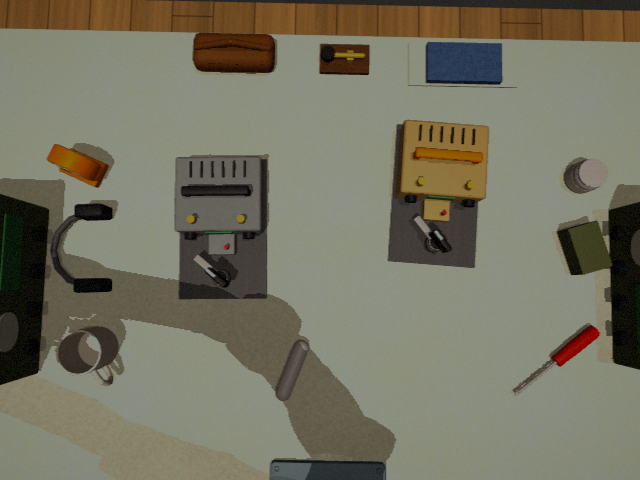

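View pics/scene.png

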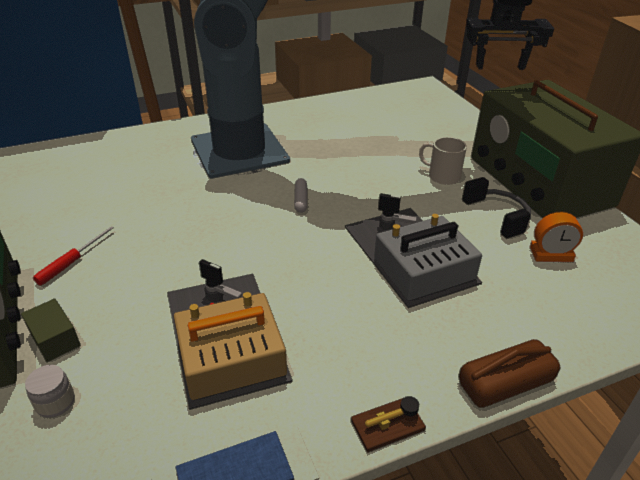

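The sand set is on the right in the top view, with its thumbscrew near (435,235), the claw pointing up-left to about (415,217), and the pin at (444,213). The grey set is on the left. Next I'll enlarge the sand thumbscrew.

Run:
```python
from h import *
im=cv2.imread('pics/top.png')[190:270,385:485]
cv2.imwrite('pics/c1.png',cv2.resize(cv2.convertScaleAbs(im,alpha=1.5,beta=15),None,fx=7,fy=7,interpolation=cv2.INTER_CUBIC))
d=np.load('pics/top.png.npz');print(d['R'],d['f'])
for u,v,z in [(435,233,87),(416,217,40),(389,262,3),(475,267,3),(401,196,72),(484,202,72)]:print(ray('top.png',u,v,z))
```

```text
[[ 0.01901468 -0.99529147  0.09504386]
 [-0.99981253 -0.01927568 -0.00182871]
 [ 0.00365213 -0.09499127 -0.99547141]] 542.5755644210506
[ 535.96683089 -182.86893222   87.        ]
[ 570.78076361 -157.49917411   40.        ]
[ 486.01049134 -111.90143335    3.        ]
[ 479.46393312 -280.11861736    3.        ]
[ 605.10946735 -123.52964798   72.        ]
[ 596.90201185 -277.0737444    72.        ]
```

View pics/c1.png

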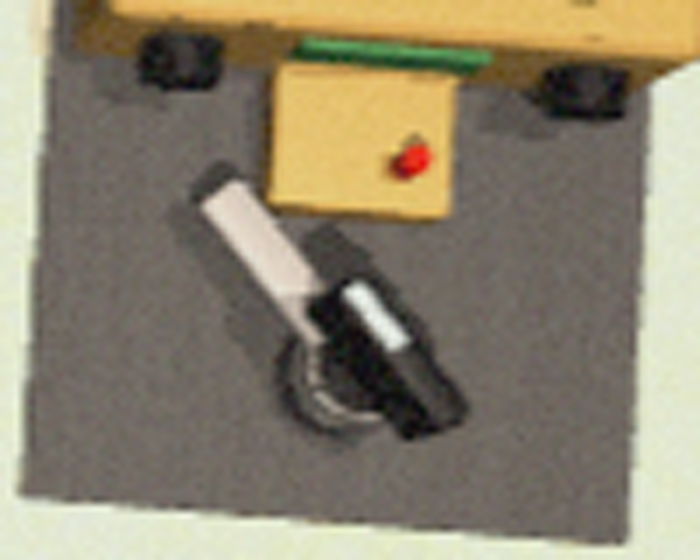

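Run:
```python
from h import *
P=lambda c,r,z:ray('top.png',385+(c+.5)/7-.5,190+(r+.5)/7-.5,z)
c=P(408,348,87);print('blade',c,P(365,290,87),P(450,425,87))
t=P(222,188,40);print('tip',t,'disc',P(345,385,45),'pin',P(410,160,45))
print('yaw',np.degrees(np.arctan2(*(t-c)[1::-1])),np.linalg.norm((t-c)[:2]))
l,r=ray('top.png',388,261,2),ray('top.png',474,267,2);e=l-r;print('tray yaw',np.degrees(np.arctan2(e[1],e[0]))-90)
print(eyes.get_image('wrist')['T_tool_cam'])
s=ctrl.sense();D=c-s['tool_pos'];D[2]=0;print(s['eef_rot'].T@D/50)
```

```text
blade [ 524.81675646 -197.05856825   87.        ] [ 539.66763592 -185.98391383   87.        ] [ 505.09079193 -207.82008047   87.        ]
tip [ 571.88727252 -158.04202763   40.        ] disc [ 518.4026233  -190.24698274   45.        ] pin [ 579.8469477  -207.98844059   45.        ]
yaw 39.65518395896711 61.138563313870655
tray yaw -2.8932021370743968
[[ 7.62107351e-04 -9.67307227e-01 -2.53606284e-01  6.43463120e+01]
 [ 9.99999299e-01  9.66941862e-04 -6.83039206e-04 -1.05230814e+00]
 [ 9.05931292e-04 -2.53605586e-01  9.67307286e-01  2.07680457e+01]
 [ 0.00000000e+00  0.00000000e+00  0.00000000e+00  1.00000000e+00]]
[-11.20047667 -12.50695226   0.01776972]
```

servo_tool --series '[[88,[-0.7,-0.78,0],[0,0,0]],[88,[-0.7,-0.78,0],[0,0,0]],[88,[-0.7,-0.78,0],[0,0,0]],[88,[-0.7,-0.78,0],[0,0,0]],[88,[-0.7,-0.78,0],[0,0,0]],[88,[-0.7,-0.78,0],[0,0,0]],[88,[-0.7,-0.78,0],[0,0,0]],[88,[-0.7,-0.78,0],[0,0,0]],[88,[-0.7,-0.78,0],[0,0,0]],[88,[-0.7,-0.78,0],[0,0,0]],[88,[-0.7,-0.78,0],[0,0,0]],[88,[-0.7,-0.78,0],[0,0,0]],[88,[-0.7,-0.78,0],[0,0,0]],[88,[-0.7,-0.78,0],[0,0,0]],[88,[-0.7,-0.78,0],[0,0,0]],[88,[-0.7,-0.78,0],[0,0,0]]]'

```text
clock: 2.15
tool_pos: [525.8, -197.1, 404.6]
eef_rot: [[-0.92, 0.392, -0.0], [0.392, 0.92, 0.0], [0.0, 0.0, -1.0]]
ft_force: [0.7, 0.4, -0.2]
finger_gap: 87.9
finger_force: 0.0
```

servo_tool --series '[[88,[0,0,0.1],[0,0,9.8]],[88,[0,0,0.1],[0,0,9.8]],[88,[0,0,0.1],[0,0,9.8]],[88,[0,0,0.1],[0,0,9.8]],[88,[0,0,0.1],[0,0,9.8]],[88,[0,0,0.1],[0,0,9.8]],[88,[0,0,0.1],[0,0,9.8]],[88,[0,0,0.1],[0,0,9.8]],[88,[0,0,0.1],[0,0,9.8]],[88,[0,0,0.1],[0,0,9.8]],[88,[0,0,0.1],[0,0,9.8]],[88,[0,0,0.1],[0,0,9.8]],[88,[0,0,0],[0,0,0]],[88,[0,0,0],[0,0,0]]]'

```text
clock: 3.9
tool_pos: [525.4, -195.5, 344.8]
eef_rot: [[0.771, 0.636, -0.0], [0.636, -0.771, -0.0], [-0.0, 0.0, -1.0]]
ft_force: [0.1, 0.9, -0.1]
finger_gap: 88.0
finger_force: 0.0
```

Run:
```python
from h import *
snap('wrist','w1.png');s=ctrl.sense();R=s['eef_rot']
print(s['clock'],s['tool_pos'],s['qpos'],np.degrees(np.arctan2(R[1,0],R[0,0])),R[:,2])
print(proj('w1.png',[524.8,-197,87]))
```

```text
3.95 [ 525.42504735 -195.65493969  344.9169602 ] [-0.33589388  0.59929335  0.84780844  1.86639628 -0.55590818  0.93019445
 -0.11003009] 39.47504872250368 [ 2.58959371e-04  5.25834136e-05 -9.99999965e-01]
[319.93364444 247.72092963]
```

View pics/w1.png

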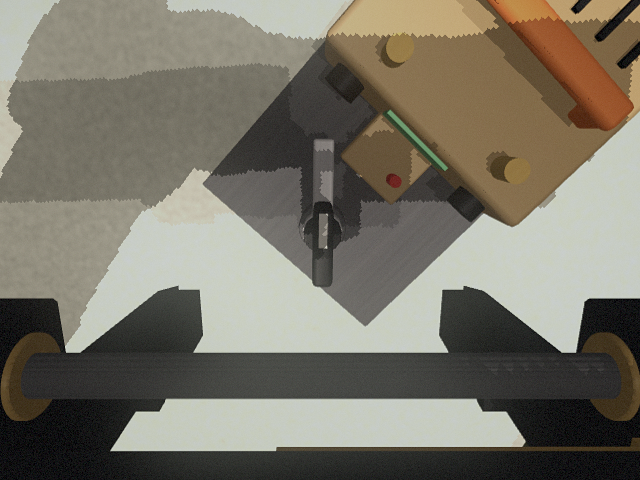

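Run:
```python
from h import *
for a in (39.66,):
  d=np.array([np.cos(np.radians(a)),np.sin(np.radians(a)),0])
  for k in(-23,0,23): print(k,proj('w1.png',np.array([524.8,-197,87])+k*d))
  print('tip',proj('w1.png',np.array([524.8,-197,40])+60*d))
im=cv2.imread('pics/w1.png')[125:305,260:460]
cv2.imwrite('pics/c2.png',cv2.resize(cv2.convertScaleAbs(im,alpha=1.6,beta=20),None,fx=3.3,fy=3.3,interpolation=cv2.INTER_CUBIC))
```

```text
-23 [320.01370904 285.47472703]
0 [319.93364444 247.72092963]
23 [319.84965456 208.11619824]
tip [319.88405521 138.27793609]
```

View pics/c2.png

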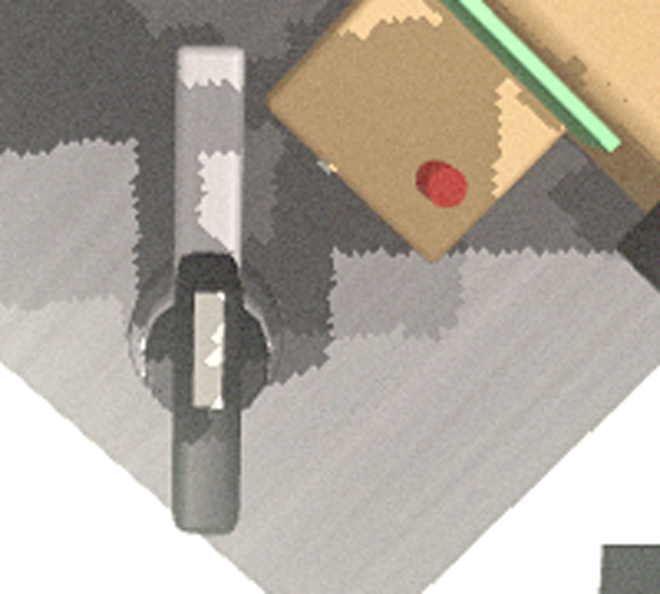

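servo_tool --newtons 25 --series '[[45,[-0.026,0.048,0.3],[0,0,0.7]],[45,[0,0,0.4],[0,0,0]],[45,[0,0,0.4],[0,0,0]],[45,[0,0,0.4],[0,0,0]],[45,[0,0,0.3],[0,0,0]],[45,[0,0,0.2],[0,0,0]],[45,[0,0,0],[0,0,0]],[45,[0,0,0],[0,0,0]]]'

```text
clock: 4.95
tool_pos: [526.2, -198.5, 245.2]
eef_rot: [[0.781, 0.624, 0.001], [0.624, -0.781, -0.0], [0.001, 0.001, -1.0]]
ft_force: [-0.2, -0.1, 0.6]
finger_gap: 44.8
finger_force: 0.0
```

Run:
```python
from h import *
l,r=ray('w1.png',203,184,2),ray('w1.png',365,326,2);e=l-r;print('tray yaw',np.degrees(np.arctan2(e[1],e[0]))-90,np.linalg.norm(e))
snap('wrist','w2.png');s=ctrl.sense();R=s['eef_rot']
print(s['clock'],s['tool_pos'],s['qpos'],s['ft_torque'],np.degrees(np.arctan2(R[1,0],R[0,0])))
print(proj('w2.png',[525.9,-198.3,87]))
```

```text
tray yaw -3.4283168690033676 170.16743272387257
5.0 [ 526.17897649 -198.45671982  245.32587774] [-0.23694315  0.73895628  0.71678776  1.90815946 -0.69710703  0.76048693
 -0.016725  ] [-0.00908339  0.07951847  0.02826761] 38.62102804040046
[315.99300104 320.94228554]
```

View pics/w2.png

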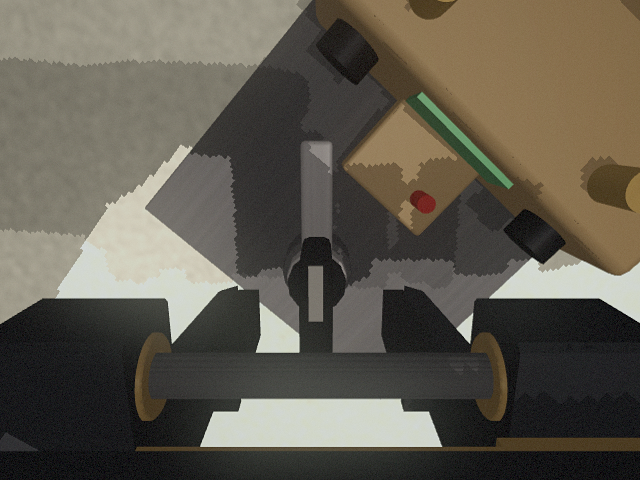

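servo_tool --newtons 25 --series '[[45,[0,-0.025,0.15],[0,0,0]],[45,[0,0,0.2],[0,0,0]],[45,[0,0,0.15],[0,0,0]],[45,[0,0,0],[0,0,0]],[8,[0,0,0],[0,0,0]],[8,[0,0,0],[0,0,0]],[8,[0,0,0],[0,0,0]],[8,[0,0,0],[0,0,0]],[8,[0,0,0],[0,0,0]],[8,[0,0,0],[0,0,0]]]'

```text
clock: 6.25
tool_pos: [525.2, -197.3, 219.9]
eef_rot: [[0.781, 0.624, 0.0], [0.624, -0.781, 0.0], [0.0, 0.0, -1.0]]
ft_force: [-1.0, 0.0, 2.6]
finger_gap: 12.1
finger_force: 25.0
```

Run:
```python
from h import *
s=ctrl.sense();R=s['eef_rot']
print(s['tool_pos'],s['qpos'],s['ft_force'],s['ft_torque'],np.degrees(np.arctan2(R[1,0],R[0,0])))
```

```text
[ 525.18649936 -197.26691629  219.87229835] [-0.21344935  0.77410373  0.67933959  1.9153949  -0.73191227  0.71748154
  0.00851534] [-1.00122424  0.02883491  2.5523362 ] [0.06386568 0.20722049 0.01221576] 38.62400773953506
```

servo_tool --newtons 40 --series '[[8,[0,0,0],[0,0,2]],[8,[0,0,0],[0,0,4]],[8,[0,0,0],[0,0,5]],[8,[0,0,0],[0,0,5]],[8,[0,0,0],[0,0,5]],[8,[0,0,0],[0,0,5]],[8,[0,0,0],[0,0,4]],[8,[0,0,0],[0,0,3]],[8,[0,0,0],[0,0,2]],[8,[0,0,0],[0,0,0]]]'

```text
clock: 7.5
tool_pos: [525.3, -197.7, 219.9]
eef_rot: [[0.998, 0.063, 0.001], [0.063, -0.998, -0.001], [0.001, 0.001, -1.0]]
ft_force: [1.5, -2.1, 0.5]
finger_gap: 11.8
finger_force: 40.0
```

```bash
cat > st.py <<'E'
from h import *
s=ctrl.sense();R=s['eef_rot']
print(s['clock'],s['tool_pos'],s['qpos'].round(2),s['ft_force'].round(1),s['ft_torque'].round(3),np.degrees(np.arctan2(R[1,0],R[0,0])))
E
python3 st.py
```

```text
7.5 [ 525.32712715 -197.71553688  219.88992065] [-0.3   0.84  0.82  1.92 -0.88  0.79 -0.49] [ 1.5 -2.1  0.5] [-0.571 -0.068  0.011] 3.5910394637231717
```

servo_tool --series '[[8,[0,0,0],[0,0,3]],[8,[0,0,0],[0,0,3]],[8,[0,0,0],[0,0,3]],[8,[0,0,0],[0,0,3]],[8,[0,0,0],[0,0,2]],[8,[0,0,0],[0,0,0]]]'

```text
clock: 8.25
tool_pos: [525.3, -197.9, 219.9]
eef_rot: [[0.984, -0.18, 0.001], [-0.18, -0.984, -0.002], [0.001, 0.002, -1.0]]
ft_force: [2.1, -5.2, 0.1]
finger_gap: 11.8
finger_force: 40.0
```

```bash
python3 st.py; python3 -c "
from h import *
snap('wrist','w3.png')"
```

```text
8.25 [ 525.28316607 -197.91061555  219.92658885] [-0.33  0.87  0.87  1.92 -0.93  0.82 -0.69] [ 2.1 -5.2  0.1] [-1.049 -0.236  0.064] -10.374785150145996
```

View pics/w3.png

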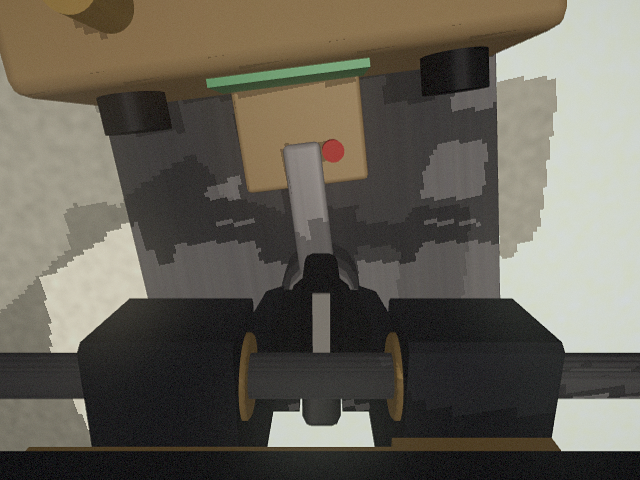

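The claw now touches the red pin (contact near (322,155)), and the thumbscrew is already about 7° ahead of it. I'll turn another 13°.

servo_tool --series '[[8,[0,0,0],[0,0,3]],[8,[0,0,0],[0,0,3]],[8,[0,0,0],[0,0,3]],[8,[0,0,0],[0,0,2.5]],[8,[0,0,0],[0,0,1.5]],[8,[0,0,0],[0,0,0]]]'

```text
clock: 9.05
tool_pos: [525.2, -198.1, 219.9]
eef_rot: [[0.918, -0.397, 0.001], [-0.397, -0.918, -0.002], [0.002, 0.002, -1.0]]
ft_force: [1.3, -5.4, -1.2]
finger_gap: 11.6
finger_force: 40.0
```

```bash
python3 st.py; python3 -c "
from h import *
snap('wrist','w4.png')"
```

```text
9.05 [ 525.19985417 -198.07942312  219.92615095] [-0.36  0.9   0.92  1.92 -0.97  0.85 -0.88] [ 1.3 -5.4 -1.2] [-1.171 -0.182  0.134] -23.373365968494767
```

View pics/w4.png

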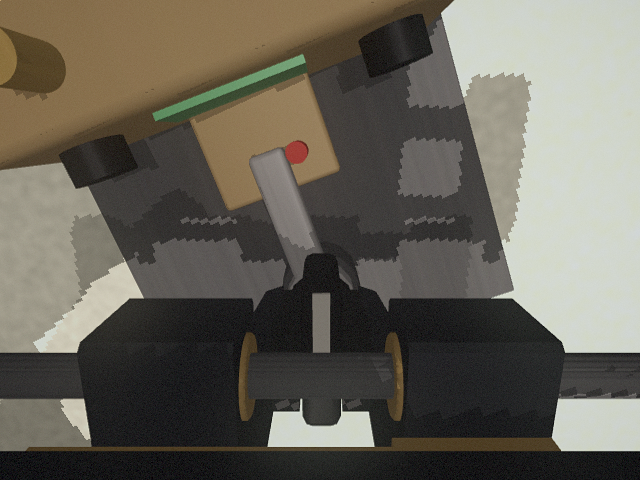

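The claw is at the pin (near (285,155)) and the thumbscrew is about 20° ahead. Time to release and lift away.

servo_tool --series '[[45,[0,0,0],[0,0,0]],[45,[0,0,0],[0,0,0]],[45,[0,0,0],[0,0,0]],[45,[0,0,0],[0,0,0]],[45,[0,0,-0.2],[0,0,0]],[45,[0,0,-0.4],[0,0,0]],[45,[0,0,-0.6],[0,0,0]],[45,[0,0,-0.6],[0,0,0]],[45,[0,0,-0.6],[0,0,0]],[45,[0,0,-0.4],[0,0,0]],[45,[0,0,0],[0,0,0]],[45,[0,0,0],[0,0,0]]]'

```text
clock: 10.6
tool_pos: [524.9, -196.9, 359.0]
eef_rot: [[0.918, -0.397, -0.001], [-0.397, -0.918, 0.001], [-0.001, -0.0, -1.0]]
ft_force: [0.1, -0.5, 0.1]
finger_gap: 45.1
finger_force: 0.0
```

```bash
python3 st.py; python3 -c "
from h import *
snap('wrist','w5.png')"
```

```text
10.6 [ 524.90775497 -196.92244013  359.02479394] [-0.49  0.73  1.13  1.86 -0.76  1.07 -1.02] [ 0.1 -0.5  0.1] [ 0.015  0.171 -0.031] -23.362393146341155
```

View pics/w5.png

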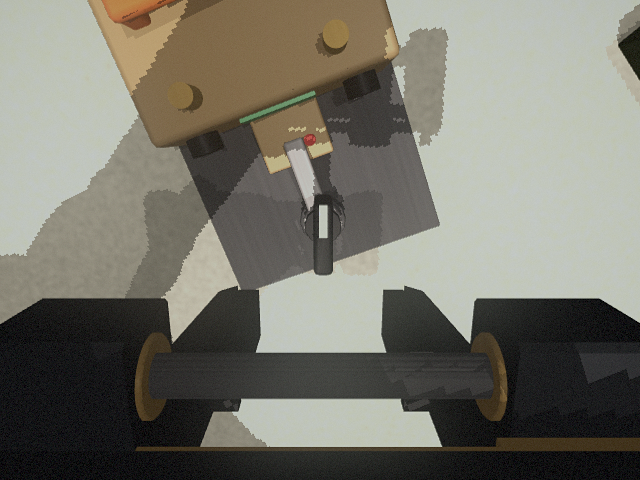

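The gripper is clear. The claw sits at the pin (about (305,143)) and the thumbscrew, at (323,235), is about 20° ahead. I'm handing in.

```bash
python3 -c "
from station import workorder
print(workorder.hand_in())"
```

```text
the job is handed in; nothing more can be done
None
```

The job is handed in: the sand set's claw is home against the red pin, its thumbscrew is about 20° ahead and released, and I didn't go near the grey set.

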